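Put the red marker plate in its tin tray's holder

TASK

The red tins on the packing table have lost their marker. Lift the red marker plate out of the grey rack, slide it upright and fully home into the empty white slot at the front of the tray of red tins, and let go. Leave the blue and yellow plates standing in the rack.

Things in the scene. Friction and masses are not known exactly. Their poses are not given: they have to be found in the camera images.
- red_plate: Red marker plate: rigid flat slab 8 mm thick, 110 mm wide, 130 mm tall, about 0.14 kg, a white tin pictured on both (alike) faces. It stands upright in one of three stalls of the grey rack. Origin: middle of its lower edge, 10 mm above the table. x: through the thickness; y: along the width; z: up (top edge at z = 130 mm). Stalls are 25 mm deep: lift it 30 mm to come free.
- red_tray_slot (a point): Middle of the floor, 10 mm above the table, of the empty slot in the white holder on the robot's side of the tray of red tins. x: across the slot, to the tins; y: along it; z: up. 12 mm wide, 116 mm long, straight walls 32 mm high, then lips flaring out on all sides to a mouth 36 mm wide, 46 mm above the floor. Fixed. The tins begin 35 mm beyond in x and reach 89 mm above the table.
- blue_plate: Blue marker plate, same size and axes as the red one, in another stall of the rack; to be left there. The rack (200 x 136 mm) is fixed; its three stalls are 70 mm apart, face to face, in line along the plates' x. Which plate is in which stall varies.
- yellow_plate: Yellow marker plate, same size and axes as the red one, in another stall of the rack; to be left there. Like the red tins' tray, a tray of blue tins stands beside it (left or right) with an empty holder, not to be used, and one of green tins with its plate already in place.
Mind the look-alikes: they are no part of the job. There is more than one size of the red_plate; the job needs the largest.

How it is judged (in metres and radians):
At the end, for the whole second after the job is handed in: Red plate at rest in the red tins' slot: lower edge within 8 mm of the floor, middle within 12 mm of the slot's, upright and in line within 10 degrees; blue and yellow plates within 20 mm of their start and upright within 15 degrees (z of red_plate in the frame of red_tray_slot between -0.008 and 0.008 m and horizontal distance between red_plate and red_tray_slot below 0.012 m and angle between red_plate's own z axis and vertical below 0.175 rad and angle between the y axis of red_plate and the y axis of red_tray_slot, either way round below 0.175 rad and linear speed of red_plate below 0.02 m/s and distance of each of blue_plate, yellow_plate from where it was at the start of the episode below 0.02 m and angle between each of blue_plate, yellow_plate's own z axis and vertical below 0.26 rad); the robot touches nothing.
It fails at once if the blue plate is pulled out of its stall or displaced by more than 20 mm (distance of blue_plate from where it was at the start of the episode above 0.02 m).
It fails at once if the yellow plate is pulled out of its stall or displaced by more than 20 mm (distance of yellow_plate from where it was at the start of the episode above 0.02 m).
It also fails if it takes over 48 s, if anything falls off the work surface, if the arm or the gripper's body presses on something with over 40 N, if the wrist force passes 120 N, or if a joint passes its speed limit or range.

ROBOT

A 7-joint arm with a two-finger parallel gripper is mounted at the origin on the work surface. World frame = base frame: x ahead of the robot, y to its left, z up, the work surface at z = 0. Lengths are in mm, angles in rad, forces in N, time in s.
With the tool pointing down it reaches from about 400 to 875 mm from the base axis. Payload 6.5 kg.
Tool frame: the origin (TCP) lies midway between the tips of the shut fingers; the grasp point (between the pads) lies 19 mm behind it; z points along the fingers, y is the direction in which the jaws open and shut (so a half turn about z gives the same grasp; the last joint's range is limited). The gripper opens to 85 mm and grips with 20 to 120 N. Pads are 22 mm wide; open, the fingers measure 114 mm over their backs; the gripper's body (76 mm by 85 mm) begins 54 mm behind the grasp point. The pads swing forward as they close: fully open they stand 13 mm farther back than shut.
Start: joints at [-1.262, 0.536, -0.004, 1.538, 0.003, 1.067, -0.071], TCP at [237.952, 604.871, 193.49] pointing down, gripper open.
Joint ranges: [-2.7, 2.7], [-0.37, 2.16], [-1.27, 1.26], [0.24, 2.4], [-1.31, 4.45], [0.19, 1.91], [-2.76, 2.76]. Speed limits (rad/s): [2.39, 2.39, 3.14, 3.14, 3.14, 3.14, 3.14].

INTERFACE

Orientations are given as a rotation vector (axis times angle).
In Python, from rig import manip, cams gives the robot as it stands. The module is installed in compiled form; this text tells all that it offers.
- The arm moves only by the shell command python3 -m pendant 'ROWS' [FORCE]. ROWS is a JSON object of lists of equal length, an entry for each row: "delta_rot": the turn, a rotation vector about the world's x, y, z in rad, a list of three; "delta_pos": the shift along the world's x, y, z in m, a list of three; "claw": the finger opening in m, from 0 to 0.0854. A call has exactly 8 rows; each row is the pose to reach, as a shift and turn from the pose commanded when the call began; what a row does not reach only later rows make up. A row lasts 1/10 s, in which the tool goes at most 50 mm and 8.59 degrees, less where a joint would pass 70% of its speed; a pose out of reach is approached as far as the arm can. A call with a gripper value outside its range is refused whole. The fingers move at their own pace and stop on an object; FORCE is the grip in N (left out, the last holds). Time passes only in rows, so rows that repeat a pose let the fingers close, or fill a call up. It gives the time, the measured TCP pose, the force and the opening at its end, in the units of the state.
- manip.read_state(): the state, without advancing time (a new reading comes with each control period).
- cams.grab_frame(name): name is "side" or "top" or "wrist"; returns a dict with "image" (420x560x3 uint8, blue, green, red), "depth" (420x560 float32, mm along the optical axis (not along the pixel's ray), 0 where there is no reading), "fx", "fy", "cx", "cy" (pixels), "R" (3x3) and "t" (3): a world point X has camera coordinates R X + t. Camera axes: x right, y down, z forward; pixel columns grow to the right and rows downward; lengths in mm; the calibration is good to about 2 mm. A picture is of the moment at which its call begins.
- manip.hand_in(): hands the job in, once; it reports no verdict.
The state is a dict: "clock": time; "q": joint angles; "joint_vel": joint speeds; "tau": joint torques, N m; "ee_pos": TCP position; "tool_rot": TCP orientation; "force": force on the tool from outside, world axes, zero at the start; "ft_torque": the same for the moment, N m; "grip_width": finger opening in mm.
Only numpy, scipy, OpenCV 4.12 (cv2) and the standard library are available. Lean on these libraries where they do the work, as an engineer would, in place of code of your own. Each camera call takes 0.05 s, during which the arm holds its last target.

## Working session

There is one attempt and no reset: what is moved stays moved. The work goes in short steps, Python scripts to look and compute and a shell command to move; the robot and the scene stay as the last step left them, time stands still between calls to the robot, and variables do not carry over. Pictures are saved under pics/ and viewed, and the job is handed in when it is done.

```bash
mkdir -p pics; python3 - <<'E'
from rig import manip,cams
import cv2
s=manip.read_state();print(s)
for n in("side","top","wrist"):
    f=cams.grab_frame(n);cv2.imwrite(f"pics/{n}0.png",f["image"]);print(n,f["fx"],f["cx"],f["cy"],f["R"],f["t"])
E
```

```text
{'clock': 0.0, 'q': array([-1.26220465,  0.53718209, -0.00443   ,  1.53885545,  0.00263639,
        1.0672817 , -0.07124558]), 'joint_vel': array([-2.76005595e-04, -6.77859532e-04,  5.87817260e-04,  6.53668513e-04,
        8.40486898e-05,  1.17567063e-03, -1.10152593e-03]), 'tau': array([-8.46558578e-04, -5.83420694e+01,  1.04828831e+00, -2.59098136e+01,
        1.23210257e-02,  9.62833321e-03,  2.56858748e-06]), 'ee_pos': array([237.73794528, 604.22913919, 192.6098049 ]), 'tool_rot': array([-5.85195467e-01, -3.08644469e+00,  2.69205431e-03]), 'force': array([-0.26810283, -0.50505963, -0.66964533]), 'ft_torque': array([ 0.0091609 , -0.04578517, -0.03177808]), 'grip_width': 85.35246186862021}
side 492.13906279306264 275.32783137829864 213.5668937978162 [[ 0.97252121 -0.23256625 -0.01074371]
 [-0.17142181 -0.68408168 -0.7089759 ]
 [ 0.15753429  0.6913358  -0.70515087]] [-504.73790931  104.16809912  922.1590217 ]
top 472.05657246172046 290.5432835822141 204.97547403406392 [[-0.00302633 -0.99972984 -0.02304528]
 [-0.99457232  0.00540593 -0.10390703]
 [ 0.10400354  0.02260575 -0.99431999]] [  -6.87958743  516.98939942 1022.05718586]
wrist 318.51266376183725 277.640025478035 208.25056501146955 [[ 0.36611726  0.93056657 -0.00200364]
 [ 0.89493119 -0.35150528  0.27484942]
 [ 0.25506139 -0.10242024 -0.9614852 ]] [-649.84960142  -35.21240147  377.45047119]
```

View pics/side0.png

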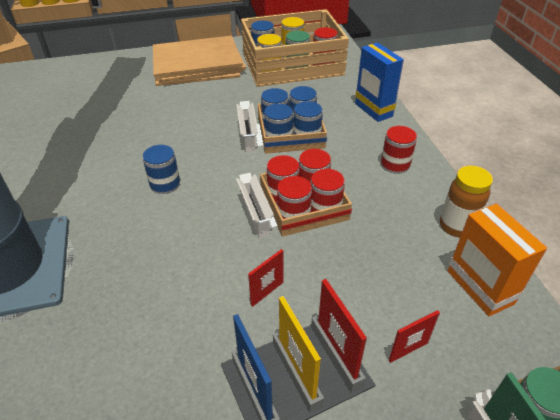

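View pics/top0.png

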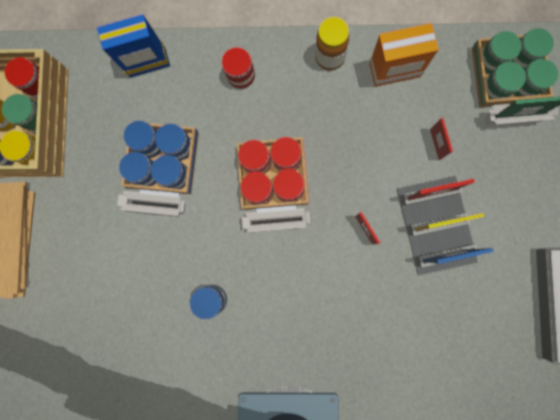

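View pics/wrist0.png

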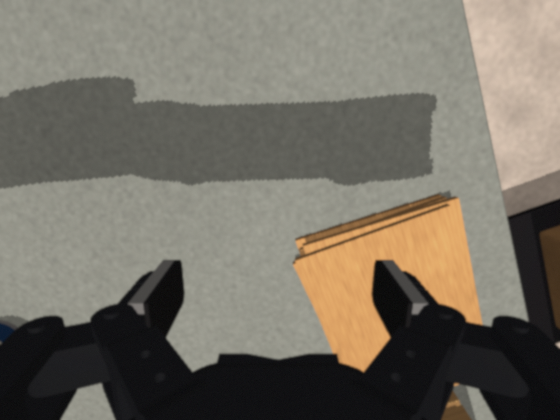

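The side view shows the rack at about (300,360) with blue, yellow and red plates. The large red plate is in the farthest stall, around (341,330). Two small red decoys stand loose at (266,278) and (413,336). The red tins' holder is at side (255,203) / top (276,219), and the red plate's top edge is at top (440,189). Next I'll measure these using depth.

```bash
cat > h.py <<'E'
import numpy as np,cv2
from rig import manip,cams
def cloud(f):
    d=f["depth"];v,u=np.mgrid[:d.shape[0],:d.shape[1]]
    C=np.stack([(u-f["cx"])/f["fx"]*d,(v-f["cy"])/f["fy"]*d,d],-1)
    P=(C-f["t"])@f["R"]; P[d==0]=np.nan
    return P
def proj(f,X):
    c=np.asarray(X)@np.array(f["R"]).T+f["t"];return c[...,:2]/c[...,2:]*[f["fx"],f["fy"]]+[f["cx"],f["cy"]]
def masks(f):
    h=cv2.cvtColor(f["image"],cv2.COLOR_BGR2HSV);H,S,V=cv2.split(h)
    return dict(red=((H<8)|(H>172))&(S>140)&(V>70),yellow=(H>20)&(H<35)&(S>140)&(V>70),blue=(H>105)&(H<125)&(S>130)&(V>50),white=(S<45)&(V>165))
def rep(P,name):
    c=np.nanmedian(P,0);r=cv2.minAreaRect(P[:,:2].astype(np.float32))
    print(name,len(P),"rect",np.round(r[0],1),np.round(r[1],1),round(r[2],1),"z",np.round(np.percentile(P[:,2],[2,50,98]),1))
E
python3 - <<'E'
from h import *
for n,box in(("top",{"red":(395,165,490,205),"yellow":(400,205,495,235),"blue":(405,240,500,270),"white":(235,200,315,236)}),("side",{"red":(312,275,370,385),"yellow":(272,290,325,400),"blue":(228,310,275,420),"white":(232,165,280,235)})):
    f=cams.grab_frame(n);P=cloud(f);M=masks(f)
    for k,(a,b,c,d) in box.items():
        m=np.zeros(M[k].shape,bool);m[b:d,a:c]=M[k][b:d,a:c];m&=np.isfinite(P[...,0])
        Q=P[m];rep(Q,n+" "+k)
        if k!="white": rep(Q[Q[:,2]>132],"   topedge")
        else:
            for z0,z1 in((8,14),(14,45),(50,60)): 
                q=Q[(Q[:,2]>z0)&(Q[:,2]<z1)]
                if len(q)>5: rep(q,f"   z{z0}-{z1}")
    if n=="top":
        cv2.imwrite("pics/topzoomA.png",cv2.resize(f["image"][190:245,225:325],None,fx=7,fy=7,interpolation=cv2.INTER_CUBIC))
        cv2.imwrite("pics/topzoomB.png",cv2.resize(f["image"][165:280,395:500],None,fx=5,fy=5,interpolation=cv2.INTER_CUBIC))
    else: cv2.imwrite("pics/sidezoomA.png",cv2.resize(f["image"][160:240,225:295],None,fx=7,fy=7,interpolation=cv2.INTER_CUBIC))
E
```

```text
top red 245 rect [ 541.4 -319.4] [  6.9 106.5] 12.2 z [ 92.4 140.2 144.1]
   topedge 192 rect [ 541.5 -319.4] [  6.7 106.5] 12.0 z [134.5 140.9 144.1]
top yellow 190 rect [ 473.9 -337.1] [  7.1 114. ] 11.7 z [135.5 141.  144.8]
   topedge 186 rect [ 473.6 -334.6] [  6.8 108.9] 12.0 z [138.1 141.  144.8]
top blue 189 rect [ 405.9 -348.5] [  7.6 107.5] 12.2 z [137.  141.  144.6]
   topedge 189 rect [ 405.9 -348.5] [  7.6 107.5] 12.2 z [137.  141.  144.6]
top white 995 rect [489.4  22.5] [ 52.9 146.7] 4.5 z [-0.6 50.2 58.6]
   z14-45 87 rect [482.9  22.2] [ 22.9 124.3] 4.8 z [40.  43.6 44.9]
   z50-60 506 rect [483.3  23.1] [ 41.2 144.4] 4.7 z [50.1 54.  58.8]
side red 1894 rect [ 540.3 -320.9] [  8.8 110.4] 11.6 z [ 35.8 110.3 142.3]
   topedge 519 rect [ 540.3 -320.7] [  8.8 110.1] 11.6 z [132.4 140.5 143. ]
side yellow 1690 rect [ 473.5 -329.4] [116.4  48.3] 79.3 z [ 34.4 113.  142.4]
   topedge 543 rect [ 472.1 -335.5] [  8.7 109.7] 12.4 z [132.9 140.6 142.9]
side blue 1026 rect [ 403.9 -350.7] [  7.9 109.1] 12.1 z [ 36.9 129.1 142.6]
   topedge 488 rect [ 403.9 -350.6] [  7.7 109. ] 12.1 z [133.1 140.8 142.8]
side white 865 rect [478.3  58.1] [ 72.8 215.5] 2.5 z [ 0.4 50.9 58.9]
   z14-45 85 rect [480.9  24.7] [ 21.8 126.8] 5.7 z [15.4 43.5 44.9]
   z50-60 467 rect [481.8  22.7] [ 41. 145.] 3.9 z [50.3 54.9 59.3]
```

```bash
echo
```

```text
(no output)
```

Red plate: centre about (541,-320), thickness axis at 12.1°, top at z = 140. Slot: (482.5,23), about 4.4°. The tool's jaw axis is at 68.5°, so it needs to turn -56.4° (-0.984 rad). I'll start moving toward the plate.

```bash
python3 -m pendant '{"delta_pos":[[0.03,-0.03,0.01],[0.065,-0.065,0.02],[0.10,-0.10,0.03],[0.13,-0.135,0.04],[0.165,-0.17,0.04],[0.20,-0.205,0.04],[0.23,-0.24,0.04],[0.26,-0.28,0.04]],"delta_rot":[[0,0,-0.06],[0,0,-0.12],[0,0,-0.18],[0,0,-0.25],[0,0,-0.31],[0,0,-0.37],[0,0,-0.43],[0,0,-0.5]],"claw":[0.06,0.06,0.06,0.06,0.06,0.06,0.06,0.06]}' 60
```

```text
clock: 1.05
ee_pos: [498.9, 323.9, 233.6]
tool_rot: [-1.333, -2.845, -0.001]
force: [1.0, 0.3, -1.0]
grip_width: 60.2
```

```bash
python3 -m pendant '{"delta_pos":[[0.005,-0.045,0],[0.01,-0.09,0],[0.015,-0.135,0],[0.02,-0.18,0],[0.02,-0.225,0],[0.025,-0.27,0],[0.03,-0.315,0],[0.03,-0.36,0]],"delta_rot":[[0,0,-0.06],[0,0,-0.12],[0,0,-0.18],[0,0,-0.24],[0,0,-0.30],[0,0,-0.36],[0,0,-0.42],[0,0,-0.484]],"claw":[0.06,0.06,0.06,0.06,0.06,0.06,0.06,0.06]}'
python3 -m pendant '{"delta_pos":[[0.002,-0.045,0],[0.005,-0.09,0],[0.007,-0.135,0],[0.009,-0.18,0],[0.011,-0.225,0],[0.013,-0.27,0],[0.013,-0.285,0],[0.013,-0.285,0]],"delta_rot":[[0,0,0],[0,0,0],[0,0,0],[0,0,0],[0,0,0],[0,0,0],[0,0,0],[0,0,0]],"claw":[0.06,0.06,0.06,0.06,0.06,0.06,0.06,0.06]}'
python3 - <<'E'
from h import *
s=manip.read_state();print(s["ee_pos"],s["tool_rot"],s["force"])
from scipy.spatial.transform import Rotation as R
r=R.from_rotvec(s["tool_rot"]).as_matrix();print(np.degrees(np.arctan2(r[1,1],r[0,1])),r[:,2])
f=cams.grab_frame("wrist");cv2.imwrite("pics/wrist1.png",f["image"]);P=cloud(f);M=masks(f)
for k in("red","yellow","blue"):
    m=M[k]&np.isfinite(P[...,0]);q=P[m];q=q[(q[:,2]>130)&(q[:,2]<150)]
    if len(q)>5: rep(q,k)
E
```

```text
clock: 1.85
ee_pos: [528.3, -36.8, 233.7]
tool_rot: [1.976, 2.441, 0.001]
force: [1.3, 0.5, -0.2]
grip_width: 60.2
clock: 2.65
ee_pos: [539.7, -323.2, 233.3]
tool_rot: [1.979, 2.439, -0.003]
force: [-0.7, 0.6, 0.3]
grip_width: 59.9
[ 539.71513314 -323.2331892   233.31004459] [ 1.97924124  2.43925862 -0.00260667] [-0.7376654   0.59107879  0.3306204 ]
11.887450693771255 [-7.71439088e-04 -1.51130817e-03 -9.99998560e-01]
red 970 rect [ 541.3 -319.7] [  7. 109.] 12.2 z [137.  138.3 139.8]
yellow 1274 rect [ 472.9 -333.5] [  8.6 107.8] 12.0 z [131.1 138.1 139.5]
blue 1392 rect [ 405.3 -348.3] [  8.1 107.4] 11.8 z [130.4 137.7 139.5]
```

View pics/wrist1.png

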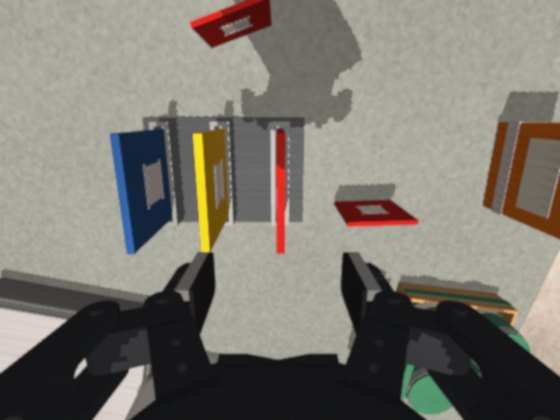

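The wrist view agrees: red plate at pixel (281,190), measured at (541.3,-319.7), 12.2°. A small decoy at (375,212) is clear of the fingers. I'll descend now.

```bash
python3 -m pendant '{"delta_pos":[[0,0,-0.02],[0,0,-0.04],[0,0,-0.055],[0,0,-0.07],[0,0,-0.07],[0,0,-0.07],[0,0,-0.07],[0,0,-0.07]],"delta_rot":[[0,0,0.004],[0,0,0.004],[0,0,0.004],[0,0,0.004],[0,0,0.004],[0,0,0.004],[0,0,0.004],[0,0,0.004]],"claw":[0.06,0.06,0.06,0.06,0.06,0.06,0.06,0.06]}'
python3 - <<'E'
from h import *
f=cams.grab_frame("wrist");cv2.imwrite("pics/wrist2.png",f["image"]);
s=manip.read_state();print(s["ee_pos"])
f=cams.grab_frame("top");cv2.imwrite("pics/top2.png",f["image"])
E
```

```text
clock: 3.5
ee_pos: [541.4, -320.5, 164.4]
tool_rot: [1.968, 2.447, 0.001]
force: [-0.3, 0.3, 0.5]
grip_width: 60.0
[ 541.37024124 -320.42956976  164.25956554]
```

View pics/wrist2.png

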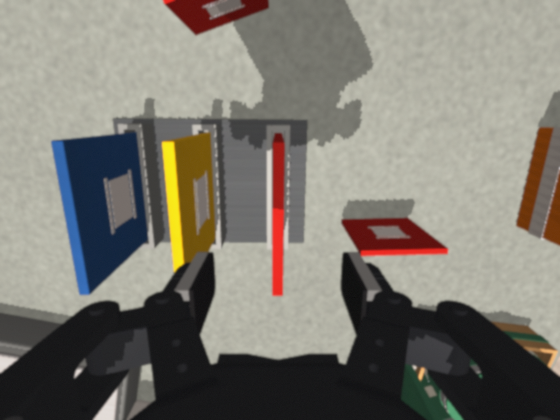

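View pics/top2.png

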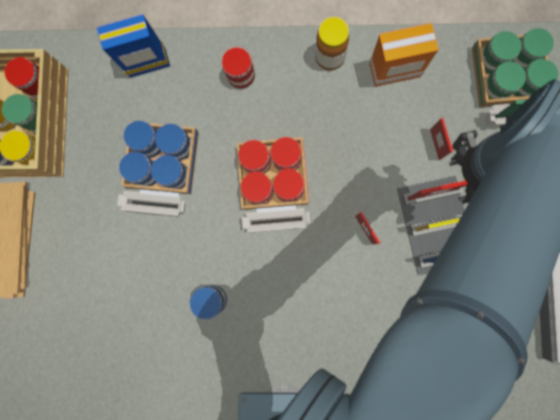

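The plate is centred between the jaws (column 278), and the left finger passes well clear of the yellow plate. I'll go down to TCP z of about 99 and grip.

```bash
python3 -m pendant '{"delta_pos":[[0,0,-0.02],[0,0,-0.04],[0,0,-0.055],[0,0,-0.064],[0,0,-0.064],[0,0,-0.064],[0,0,-0.064],[0,0,-0.064]],"delta_rot":[[0,0,0],[0,0,0],[0,0,0],[0,0,0],[0,0,0],[0,0,0],[0,0,0],[0,0,0]],"claw":[0.06,0.06,0.06,0.06,0.06,0.06,0.03,0.03]}'
python3 -m pendant '{"delta_pos":[[0,0,0],[0,0,0],[0,0,0],[0,0,0],[0,0,0],[0,0,0],[0,0,0],[0,0,0]],"delta_rot":[[0,0,0],[0,0,0],[0,0,0],[0,0,0],[0,0,0],[0,0,0],[0,0,0],[0,0,0]],"claw":[0.0,0.0,0.0,0.0,0.0,0.0,0.0,0.0]}' 60
python3 -m pendant '{"delta_pos":[[0,0,0.005],[0,0,0.01],[0,0,0.015],[0,0,0.02],[0,0,0.025],[0,0,0.03],[0,0,0.035],[0,0,0.04]],"delta_rot":[[0,0,0],[0,0,0],[0,0,0],[0,0,0],[0,0,0],[0,0,0],[0,0,0],[0,0,0]],"claw":[0.0,0.0,0.0,0.0,0.0,0.0,0.0,0.0]}'
```

```text
clock: 4.4
ee_pos: [541.5, -320.5, 100.3]
tool_rot: [1.968, 2.447, 0.0]
force: [0.8, 0.1, -1.1]
grip_width: 31.7
clock: 5.2
ee_pos: [541.4, -320.2, 100.0]
tool_rot: [1.968, 2.447, 0.001]
force: [-1.2, 0.7, 5.6]
grip_width: 4.3
clock: 6.0
ee_pos: [540.9, -320.1, 139.9]
tool_rot: [1.969, 2.448, -0.0]
force: [0.3, -0.2, -1.3]
grip_width: 4.5
```

```bash
python3 -m pendant '{"delta_pos":[[0,0,0.02],[0,0,0.04],[0,0,0.06],[0,0,0.08],[0,0,0.10],[0,0,0.11],[0,0,0.11],[0,0,0.11]],"delta_rot":[[0,0,0],[0,0,0],[0,0,0],[0,0,0],[0,0,0],[0,0,0],[0,0,0],[0,0,0]],"claw":[0.0,0.0,0.0,0.0,0.0,0.0,0.0,0.0]}'
python3 - <<'E'
from h import *
for n in("wrist","side"):
    f=cams.grab_frame(n);cv2.imwrite(f"pics/{n}3.png",f["image"])
E
```

```text
clock: 6.8
ee_pos: [540.6, -319.8, 248.7]
tool_rot: [-1.968, -2.447, 0.0]
force: [-0.3, -1.0, -2.0]
grip_width: 4.7
```

View pics/wrist3.png

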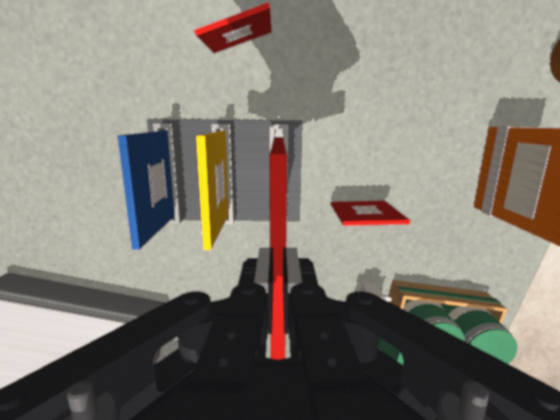

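View pics/side3.png

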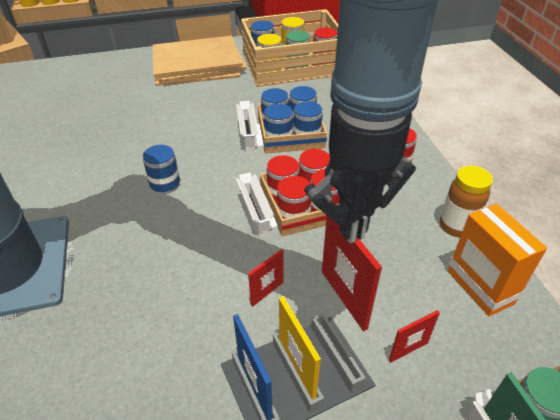

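The plate is lifted clear, held at mid-width, and the blue and yellow plates are undisturbed. I'll carry it to above the slot, then measure the in-hand pose and re-measure the slot.

```bash
python3 -m pendant '{"delta_pos":[[-0.008,0.045,0],[-0.016,0.09,0],[-0.024,0.135,0],[-0.032,0.18,0],[-0.04,0.22,0],[-0.048,0.26,0],[-0.054,0.30,0],[-0.0585,0.343,0]],"delta_rot":[[0,0,-0.02],[0,0,-0.04],[0,0,-0.06],[0,0,-0.08],[0,0,-0.10],[0,0,-0.12],[0,0,-0.135],[0,0,-0.135]],"claw":[0.0,0.0,0.0,0.0,0.0,0.0,0.0,0.0]}'
python3 -m pendant '{"delta_pos":[[0,0,0],[0,0,0],[0,0,0],[0,0,-0.01],[0,0,-0.02],[0,0,-0.03],[0,0,-0.03],[0,0,-0.03]],"delta_rot":[[0,0,0],[0,0,0],[0,0,0],[0,0,0],[0,0,0],[0,0,0],[0,0,0],[0,0,0]],"claw":[0.0,0.0,0.0,0.0,0.0,0.0,0.0,0.0]}'
python3 - <<'E'
from h import *
s=manip.read_state();print(s["ee_pos"],s["tool_rot"],s["force"])
for n in("wrist","side","top"):
    f=cams.grab_frame(n);cv2.imwrite(f"pics/{n}4.png",f["image"]);P=cloud(f);M=masks(f)
    m=M["red"]&np.isfinite(P[...,0]);q=P[m];q=q[(q[:,2]>105)&(q[:,2]<280)&(abs(q[:,1]-23)<75)&(abs(q[:,0]-482)<30)]
    if len(q)<20: continue
    rep(q,n)
    if n!="top":
        A=np.c_[q[:,1]-23,q[:,2]-200,np.ones(len(q))];c=np.linalg.lstsq(A,q[:,0],rcond=None)[0];print(" dx/dy,dx/dz,x@",c)
    print(" z range",q[:,2].min(),q[:,2].max(),"y",np.percentile(q[:,1],[1,99]))
    w=masks(f)["white"]&np.isfinite(P[...,0]);q=P[w];q=q[(q[:,2]>50)&(q[:,2]<60)&(abs(q[:,1]-23)<95)&(abs(q[:,0]-482)<40)]
    if len(q)>20: rep(q,"  holder")
E
```

```text
clock: 7.7
ee_pos: [481.3, 24.0, 248.9]
tool_rot: [-2.131, -2.308, 0.001]
force: [0.3, 0.5, -1.5]
grip_width: 4.6
clock: 8.5
ee_pos: [482.2, 22.6, 219.1]
tool_rot: [-2.13, -2.309, 0.001]
force: [-0.9, 0.1, -1.1]
grip_width: 4.6
[482.20692541  22.60130292 219.07175612] [-2.12987086e+00 -2.30885557e+00  1.40378127e-03] [-0.90580963  0.10645163 -1.14273284]
wrist 2790 rect [482.   23.8] [  7.4 108.2] 4.6 z [197.4 257.3 258.6]
 dx/dy,dx/dz,x@ [-7.67725119e-02  1.03697951e-03  4.82270755e+02]
 z range 131.63287366853962 269.61545428933346 y [-28.28740753  77.75222931]
  holder 1281 rect [482.7  24.6] [ 41.1 143.4] 4.6 z [50.2 53.2 55.7]
side 853 rect [480.7  20. ] [  8.9 111. ] 5.9 z [137.  207.5 261.2]
 dx/dy,dx/dz,x@ [-1.05472425e-01  5.34666111e-03  4.78547006e+02]
 z range 132.62577806469176 262.48625796859625 y [-33.60337873  69.3641458 ]
  holder 397 rect [482.2  23.1] [ 40.9 145.5] 4.6 z [50.3 54.8 59. ]
top 39 rect [485.9 -24.5] [ 6.2 12.5] 5.4 z [228.1 258.8 262.1]
 z range 227.42967016253536 262.44534616345453 y [-30.65080748 -18.53208309]
  holder 103 rect [480.6 -33.1] [28.3 49.2] 54.8 z [50.4 54.1 59.6]
```

View pics/side4.png

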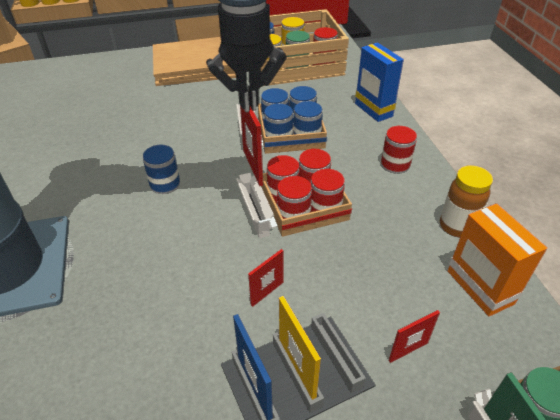

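View pics/wrist4.png

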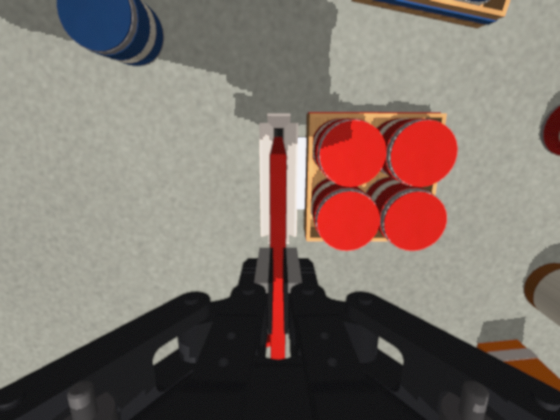

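The plate hangs upright over the holder: plate (482,23.8) and holder (482.7,24.6) in the wrist view, both at 4.6° yaw. I'll lower it with a +0.5/+1 mm correction.

```bash
python3 -m pendant '{"delta_pos":[[0.0005,0.001,-0.02],[0.0005,0.001,-0.04],[0.0005,0.001,-0.055],[0.0005,0.001,-0.065],[0.0005,0.001,-0.07],[0.0005,0.001,-0.075],[0.0005,0.001,-0.075],[0.0005,0.001,-0.075]],"delta_rot":[[0,0,0],[0,0,0],[0,0,0],[0,0,0],[0,0,0],[0,0,0],[0,0,0],[0,0,0]],"claw":[0.0,0.0,0.0,0.0,0.0,0.0,0.0,0.0]}'
python3 - <<'E'
from h import *
for n in("wrist","side"):
    f=cams.grab_frame(n);cv2.imwrite(f"pics/{n}5.png",f["image"])
    a=f["image"][90:300,180:380] if n=="wrist" else f["image"][100:240,210:310]
    cv2.imwrite(f"pics/{n}5z.png",cv2.resize(a,None,fx=2.8 if n=="wrist" else 4,fy=2.8 if n=="wrist" else 4,interpolation=cv2.INTER_CUBIC))
E
```

```text
clock: 9.45
ee_pos: [483.3, 23.9, 144.9]
tool_rot: [2.129, 2.309, 0.001]
force: [0.7, -0.1, -1.1]
grip_width: 4.1
```

View pics/wrist5z.png

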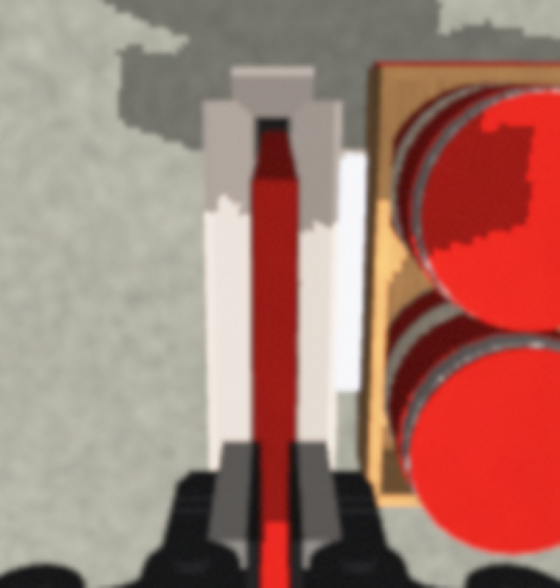

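View pics/side5z.png

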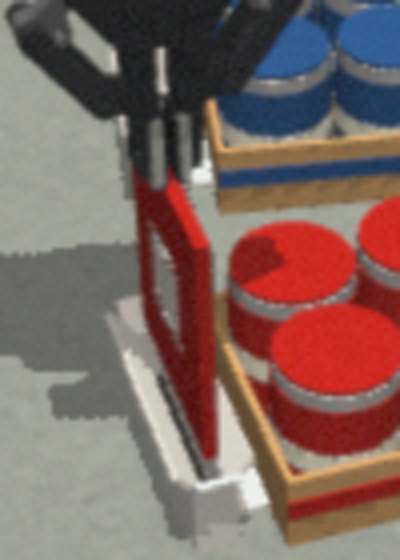

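The plate's lower edge lies over the slot, with the dark gap at its far end in line (wrist zoom 272,125). Forces are about zero, so I'll insert slowly.

```bash
python3 -m pendant '{"delta_pos":[[0,0,-0.004],[0,0,-0.008],[0,0,-0.012],[0,0,-0.016],[0,0,-0.020],[0,0,-0.024],[0,0,-0.026],[0,0,-0.026]],"delta_rot":[[0,0,0],[0,0,0],[0,0,0],[0,0,0],[0,0,0],[0,0,0],[0,0,0],[0,0,0]],"claw":[0.0,0.0,0.0,0.0,0.0,0.0,0.0,0.0]}'
```

```text
clock: 10.35
ee_pos: [482.7, 23.8, 118.1]
tool_rot: [-2.13, -2.309, 0.001]
force: [0.0, 0.3, -1.4]
grip_width: 4.5
```

```bash
python3 -m pendant '{"delta_pos":[[0,0,-0.004],[0,0,-0.008],[0,0,-0.011],[0,0,-0.013],[0,0,-0.015],[0,0,-0.017],[0,0,-0.018],[0,0,-0.018]],"delta_rot":[[0,0,0],[0,0,0],[0,0,0],[0,0,0],[0,0,0],[0,0,0],[0,0,0],[0,0,0]],"claw":[0.0,0.0,0.0,0.0,0.0,0.0,0.0,0.0]}'
```

```text
clock: 11.15
ee_pos: [482.9, 23.9, 100.4]
tool_rot: [-2.13, -2.309, 0.0]
force: [-0.6, -0.6, -1.3]
grip_width: 4.3
```

```bash
python3 -m pendant '{"delta_pos":[[0,0,-0.0005],[0,0,-0.001],[0,0,-0.001],[0,0,-0.0015],[0,0,-0.0015],[0,0,-0.002],[0,0,-0.002],[0,0,-0.002]],"delta_rot":[[0,0,0],[0,0,0],[0,0,0],[0,0,0],[0,0,0],[0,0,0],[0,0,0],[0,0,0]],"claw":[0.0,0.0,0.0,0.0,0.0,0.0,0.0,0.0]}'
python3 - <<'E'
from h import *
for n in("wrist","side"):
    f=cams.grab_frame(n);cv2.imwrite(f"pics/{n}6.png",f["image"])
    P=cloud(f);M=masks(f)
    m=M["red"]&np.isfinite(P[...,0]);q=P[m];q=q[(q[:,2]>60)&(q[:,2]<180)&(abs(q[:,1]-23)<75)&(abs(q[:,0]-482)<18)]
    rep(q,n);print(q[:,2].max())
cv2.imwrite("pics/side6z.png",cv2.resize(f["image"][100:240,210:310],None,fx=4,fy=4,interpolation=cv2.INTER_CUBIC))
E
```

```text
clock: 11.95
ee_pos: [484.9, 24.1, 99.9]
tool_rot: [2.128, 2.308, 0.005]
force: [-1.1, 0.6, 11.1]
grip_width: 4.5
wrist 3019 rect [484.6  25.6] [  8.3 107.7] 5.0 z [104.7 138.3 166.9]
174.1835441447758
side 444 rect [479.   20.2] [ 16.3 108.5] 5.7 z [ 62.4 113.  142.9]
145.2155885728819
```

View pics/side6z.png

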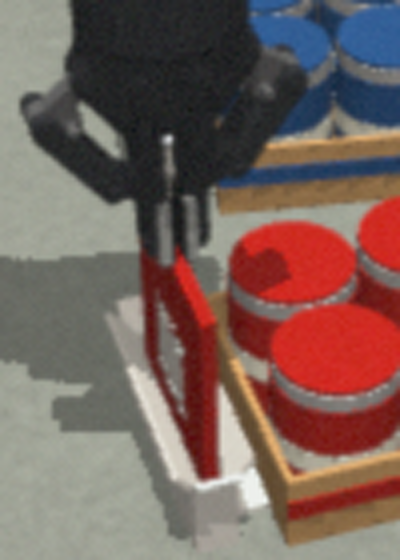

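Contact at 11 N with the TCP at z = 100, the same height as in the rack, and the plate's top is at about 138–140, so it is home. I'll release and withdraw straight up.

```bash
python3 -m pendant '{"delta_pos":[[0,0,0.001],[0,0,0.001],[0,0,0.001],[0,0,0.001],[0,0,0.001],[0,0,0.001],[0,0,0.001],[0,0,0.001]],"delta_rot":[[0,0,0],[0,0,0],[0,0,0],[0,0,0],[0,0,0],[0,0,0],[0,0,0],[0,0,0]],"claw":[0.02,0.035,0.04,0.04,0.04,0.04,0.04,0.04]}'
python3 -m pendant '{"delta_pos":[[0,0,0.01],[0,0,0.02],[0,0,0.04],[0,0,0.06],[0,0,0.08],[0,0,0.10],[0,0,0.12],[0,0,0.14]],"delta_rot":[[0,0,0],[0,0,0],[0,0,0],[0,0,0],[0,0,0],[0,0,0],[0,0,0],[0,0,0]],"claw":[0.04,0.04,0.04,0.04,0.04,0.04,0.04,0.04]}'
python3 - <<'E'
from h import *
for n in("wrist","side","top"):
    f=cams.grab_frame(n);cv2.imwrite(f"pics/{n}7.png",f["image"]);P=cloud(f);M=masks(f)
    m=M["red"]&np.isfinite(P[...,0]);q=P[m];q=q[(q[:,2]>110)&(q[:,2]<150)&(abs(q[:,1]-23)<75)&(abs(q[:,0]-482)<25)]
    if len(q)<20: continue
    rep(q,n)
    A=np.c_[q[:,1]-23,q[:,2]-130,np.ones(len(q))];print(np.linalg.lstsq(A,q[:,0],rcond=None)[0])
    for k,x,y in(("yellow",473,-334),("blue",405,-349)):
        q=P[M[k]&np.isfinite(P[...,0])];q=q[(q[:,2]>132)&(q[:,2]<150)&(abs(q[:,0]-x)<30)&(abs(q[:,1]-y)<80)]
        if len(q)>20: rep(q,"  "+k)
E
```

```text
clock: 12.85
ee_pos: [482.9, 23.9, 99.5]
tool_rot: [2.13, 2.31, -0.0]
force: [0.0, -0.1, 1.3]
grip_width: 39.6
clock: 13.65
ee_pos: [483.0, 23.7, 241.4]
tool_rot: [2.13, 2.309, 0.002]
force: [0.6, -0.1, -0.2]
grip_width: 40.0
wrist 927 rect [484.2  24.6] [  6.7 108.8] 4.6 z [136.6 138.3 139.6]
[-8.30942295e-02  1.39058641e-02  4.84160854e+02]
side 355 rect [482.3  22.1] [  8.2 109.3] 4.6 z [111.2 136.  142.9]
[-9.62537677e-02  9.04666062e-02  4.80307511e+02]
  yellow 543 rect [ 472.3 -334.4] [  9.  111.1] 11.6 z [132.5 140.5 142.9]
  blue 490 rect [ 403.8 -350.5] [  8.  109.8] 12.2 z [132.9 140.8 143.1]
top 38 rect [485.4 -20.3] [ 4.8 19.8] 4.7 z [110.8 138.7 142.8]
[-5.74665117e-02  1.00162373e-01  4.81697842e+02]
  yellow 183 rect [ 473.4 -333.8] [  6.7 106.5] 11.9 z [136.9 140.8 144.6]
  blue 183 rect [ 405.5 -348.1] [  7.  105.9] 12.3 z [137.2 141.3 144.7]
```

View pics/side7.png

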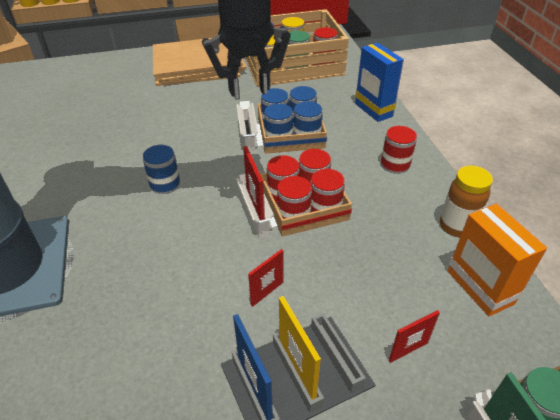

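View pics/wrist7.png

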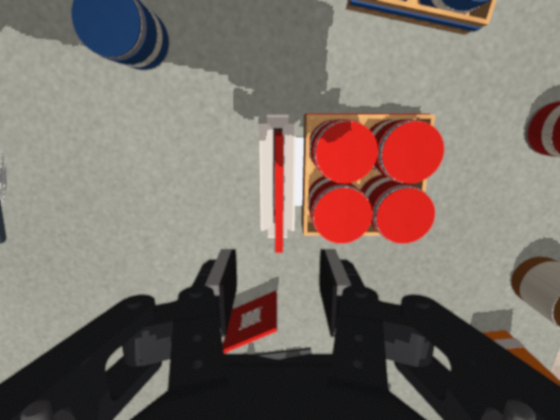

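The side view shows the red plate standing in the white slot at (255,185), and the wrist view shows it centred at (279,185). The gripper is clear, and the blue and yellow plates are unmoved.

```bash
python3 -c "
from rig import manip
print(manip.hand_in())"
```

```text
the job is handed in; nothing more can be done
None
```

I lifted the large red plate out of the rack, slid it into the red tins' slot until it touched the floor at about 11 N, let go and withdrew straight up. I handed the job in at about 14 s; the system reports no verdict.

Last checks:
- **Position:** the plate measures about (482–484, 22–25) mm at 4.6°, and the slot about (482.5, 23.5) mm at 4.6°.
- **Height:** in the wrist view its top edge is at 138.3 mm, the same as that camera read in the rack, so it is fully seated.
- **Blue and yellow plates:** both are within 2 mm of where they started, and they look upright.
- **Gripper:** it is clear of everything, about 100 mm above the plate.

Two readings disagreed:
- **Camera offset:** the cameras differ by about 2 mm on the plate's position, which matches their calibration error.
- **Lean:** the plate may lean up to about 5° within the slot's 12 mm width. Line fits gave 1–6°, but edge pixels make them unreliable. The limit is 10°.

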